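# Empty the tablet pan and park it on the drip ledge

## Robot

A 7-joint arm with a two-finger parallel gripper is mounted at the origin on the work surface. World frame = base frame: x ahead of the robot, y to its left, z up, the work surface at z = 0. Lengths are in m, angles in rad, forces in N, time in s.
With the tool pointing down it reaches from about 0.4 to 0.85 m from the base axis. Payload 10.4 kg.
Tool frame: the origin (TCP) lies at the very end of the fingers, on their centre line; the grasp point (between the pads) lies 19 mm behind it (grasp_offset is the distance from the TCP to the grasp point, in m); z points along the fingers, y is the line along which they close (so a half turn about z gives the same grasp; the last joint's range is limited). The gripper opens to 85 mm and grips with 20 to 120 N. Pads are 22 mm wide; open, the fingers measure 114 mm over their backs; the gripper's body (76 mm by 85 mm) begins 54 mm behind the grasp point. The pads swing forward as they close: fully open they stand 13 mm farther back than shut.
Start: joints at [-1.26, 0.332, -0.065, 1.46, 0.022, 1.35, -0.088], TCP at [0.205, 0.591, 0.202] pointing down, gripper open.
Joint ranges: [-2.6, 2.6], [-0.5, 2.12], [-1.47, 1.34], [0.16, 2.42], [-1.27, 4.41], [0.06, 2.06], [-2.6, 2.6]. Speed limits (rad/s): [2.22, 2.22, 2.79, 2.79, 3.14, 3.14, 3.14].

## Interface

Orientations are given as a unit quaternion [x, y, z, w].
In Python, from workcell import * gives the robot as it stands.
- The arm moves only by the tool jog_arm, never from a script. Its argument "plan" is a list of rows, each a list of 3 entries, a list of its own where there are three numbers: the turn, a rotation vector about the tool's x, y, z in rad, then the shift along the tool's x, y, z in m, then the finger opening in m, from 0 to 0.0854. A call has 1 to 8 rows; each row is the pose to reach, as a shift and turn from the pose commanded when the call began, along the tool's axes at that moment; what a row does not reach only later rows make up. A row lasts 1/12 s, in which the tool goes at most 41.7 mm and 7.16 degrees, less where a joint would pass 70% of its speed; a pose out of reach is approached as far as the arm can. A call with a gripper value outside its range is refused whole. The fingers move at their own pace and stop on an object; "force" is the grip in N (left out, the last holds). Time passes only in rows, so rows that repeat a pose let the fingers close. It gives the time, the measured TCP pose, the force, the opening and the grip force at its end, in the units of the state.
- get_obs(): the state, without advancing time (a new reading comes with each control period).
- camera(name): name is "side" or "top" or "wrist"; returns a dict with "img" (384x512x3 uint8, red, green, blue), "mtx" (3x3 intrinsics, pixels), "extrinsics" (4x4, takes a point from camera to world coordinates). Camera axes: x right, y down, z forward; pixel columns grow to the right and rows downward; lengths in m; the calibration is good to about 2 mm. A picture is of the moment at which its call begins. There is no depth.
- hand_in(): hands the job in; it is judged then, once.
The state is a dict: "clock": time; "joint_pos": joint angles; "joint_velocities": joint speeds; "tau": joint torques, N m; "position": TCP position; "ee_rot": TCP orientation; "ft_force": force on the tool from outside, world axes, zero at the start; "torque": the same for the moment, N m; "grip_width": opening from 0.0 (shut) to 1.0 (fully open); "grasp_force": force on a finger pad.
Only numpy, scipy, OpenCV 4.12 (cv2) and the standard library are available. Lean on these libraries where they do the work, as an engineer would, in place of code of your own. Each camera call takes 0.05 s, during which the arm holds its last target. There are 200 camera calls.

## Task

Lift the metal pan by its red handle with the three detergent tablets still lying on it, carry it to the blue tub and tip it so that all three slide off its open edge into that tub, without touching the tablets with the fingers. Then set the empty pan down gently, upright and level, on top of the narrow yellow ledge, lengthwise along it with its handle centred over it, and let go so that it stays balanced there. Leave the grey tub and the other things on the counter where they are, and do not push the blue tub about.

Things in the scene. Friction and masses are not known exactly. Their poses are not given: they have to be found in the camera images.
- tray_grip (a point): Centre of the pan's red handle bar: 14 mm thick (pan x), 22 mm tall, 150 mm long (pan y), held by a thin post at either end; underside 60 mm above the pan's underside. This point lies 71 mm above the pan's underside and straight above the empty pan's centre of mass. Axes are the pan's, z up.
- tray: Loose aluminium pan, 0.17 to 0.29 kg. Origin: on its underside, below the handle's middle. Floor 3 mm thick, 150 mm along y, from x = -62 mm (open edge without wall: tablets slide off here) to x = +48 mm (back wall). The other three sides have walls 3 mm thick, 25 mm high. Starts flat on the counter, the open edge (-x) facing the robot's side within 20 degrees.
- tablet1: Loose detergent tablet, white with a blue top, 26 x 36 x 16 mm (x, y, z), 25 g; origin at the centre of its underside. Starts on the pan's floor. Tablets are slippery on the pan (friction coefficient about 0.28 to 0.42): they begin to slide at a tilt of 16 to 23 degrees.
- tablet2: Second tablet, the same.
- tablet3: Third tablet, the same.
- blue_tub: Blue open-topped tub, 150 x 180 x 85 mm (x, y, z) outside, walls and floor 4 mm, loose (0.7 kg), standing on the counter; origin at the centre of its underside, its 180 mm sides along y.
- grey_tub: Grey tub of the same shape and size; a bystander. It and the blue one may have changed places.
- ledge_top (a point): Centre of the top face of the yellow drip ledge: a level bar 40 mm wide (x), 190 mm long (y), 12 mm thick, its top 100 mm above the counter. z is up.
- ledge: The whole ledge, a T-shaped stand fixed to the counter: the yellow bar on a thin dark web and a base plate 80 x 150 x 8 mm (x, y, z). Origin at the centre of its underside.
- detergent: Orange detergent bottle, 80 mm across, 215 mm tall; bystander. Origin at the centre of its underside.
- softener: White softener bottle, 66 mm across, 180 mm tall; bystander. Origin at the centre of its underside.
- mug: Blue mug, 80 mm across, 90 mm tall; bystander. Origin at the centre of its underside.
- brush: Hand brush with a wooden handle, lying flat; bystander. About 200 x 42 x 20 mm. Origin at its middle, on its underside.
- jar: Glass jar, 72 mm across, 100 mm tall; bystander. Origin at the centre of its underside.
- can: Can with a green label, 66 mm across, 120 mm tall; bystander. Origin at the centre of its underside.
- coin_dish: Low steel dish, 100 mm across, 25 mm tall; bystander. Origin at the centre of its underside.

How it is judged:
By the outcome, as a careful person would: the job done as asked, in the order asked, and still so for the second after the job is handed in, with the robot touching nothing.
It also fails if it takes over 69 s, if anything falls off the work surface, if the arm or the gripper's body presses on something with over 40 N, if the wrist force passes 120 N, or if a joint passes its speed limit or range.

## Working session

There is one attempt and no reset: what is moved stays moved. The work goes in short steps, Python scripts to look and compute and a tool call to move; the robot and the scene stay as the last step left them, time stands still between calls to the robot, and variables do not carry over. Pictures are saved under pics/ and viewed, at most 11 in all, crops included, and the job is handed in when it is done.

Besides the shell and the picture viewer there is one more tool, called after "Call:" by a JSON object that holds its "fn" and its "kwargs", one argument or row to a line. jog_arm: Moves the arm, as the interface text tells. Its arguments: {"type":"object","properties":{"plan":{"type":"array"},"force":{"type":"number"}},"required":["plan"]}

```bash
mkdir -p pics; ls; cat > h.py <<'E'
from workcell import *
import numpy as np, cv2
from scipy.spatial.transform import Rotation as R
def snap(n,f):
    c=camera(n); cv2.imwrite('pics/'+f,cv2.cvtColor(c['img'],cv2.COLOR_RGB2BGR)); np.savez('pics/'+f+'.npz',mtx=c['mtx'],ext=c['extrinsics'],img=c['img']); return c
def px2w(f,uv,z):
    d=np.load('pics/'+f+'.npz'); out=[]
    for u,v in uv:
        r=d['ext'][:3,:3]@np.linalg.solve(d['mtx'],[u,v,1]); o=d['ext'][:3,3]; out.append(o+r*(z-o[2])/r[2])
    return np.array(out)
def w2px(f,p):
    d=np.load('pics/'+f+'.npz'); E=np.linalg.inv(d['ext']); q=np.atleast_2d(p)@E[:3,:3].T+E[:3,3]; q=q@d['mtx'].T; return q[:,:2]/q[:,2:]
E
python3 - <<'E'
from h import *
a=snap('top','t0.png'); b=snap('side','s0.png')
o=get_obs(); print(o)
print(a['extrinsics'].round(3),b['extrinsics'].round(3),a['mtx'])
cv2.imwrite('pics/m0.png',cv2.resize(cv2.imread('pics/t0.png'),(800,600)))
E
```

```text
pics
{'clock': 0.1, 'joint_pos': array([-1.25963163,  0.33289168, -0.06471521,  1.46083753,  0.02155975,
        1.34988992, -0.08849369]), 'joint_velocities': array([ 0.00071083, -0.00079659,  0.00033656, -0.00357921, -0.00106115,
       -0.00158049,  0.00022071]), 'tau': array([ 7.79696365e-04, -6.26747060e+01,  4.84167715e-02, -3.92427099e+01,
        1.62995554e-02,  6.98580159e-03,  5.40227276e-06]), 'position': array([0.20461241, 0.59016938, 0.20105315]), 'ee_rot': array([ 1.66093673e-01,  9.86109754e-01, -6.58542257e-04, -1.04292364e-04]), 'ft_force': array([ 0.63603982, -0.34839159, -0.09754125]), 'torque': array([ 0.02878891, -0.03110523, -0.01524775]), 'grasp_force': 0.0, 'grip_width': 0.9997660718830818}
[[ 0.03  -0.997  0.077  0.471]
 [-0.999 -0.031 -0.013 -0.006]
 [ 0.015 -0.076 -0.997  1.366]
 [ 0.     0.     0.     1.   ]] [[ 0.811 -0.375  0.449  0.067]
 [-0.585 -0.55   0.596 -0.663]
 [ 0.024 -0.746 -0.666  0.8  ]
 [ 0.     0.     0.     1.   ]] [[356.44127552   0.         252.88758553]
 [  0.         356.44127552 193.05718572]
 [  0.           0.           1.        ]]
```

View pics/m0.png

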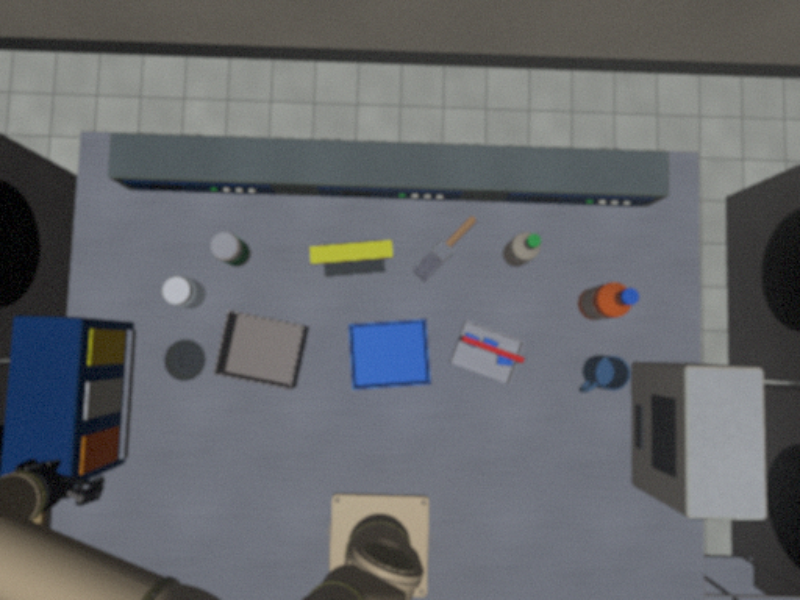

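View pics/s0.png

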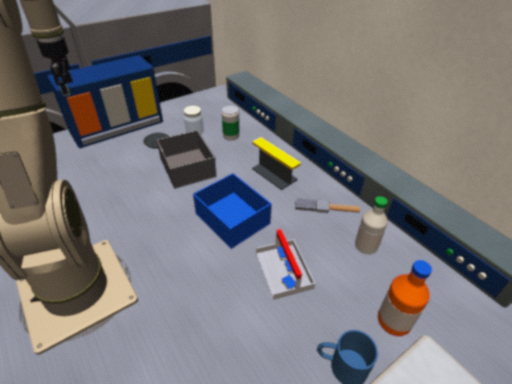

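The top view (800x600) shows the pan at about (490,350), with its red handle running (462,338)-(522,360). The blue tub is at (390,353), the grey tub at (262,350) and the ledge at (351,252). I'll measure by colour segmentation.

```bash
cat >> h.py <<'E'
def seg(f,lo,hi,z,roi=None):
    im=np.load('pics/'+f+'.npz')['img']; h=cv2.cvtColor(im,cv2.COLOR_RGB2HSV); m=cv2.inRange(h,np.array(lo),np.array(hi))
    if roi: k=np.zeros_like(m); k[roi[1]:roi[3],roi[0]:roi[2]]=1; m*=k
    n,l,s,c=cv2.connectedComponentsWithStats(m); i=1+np.argmax(s[1:,4]); v,u=np.where(l==i)
    p=px2w(f,np.c_[u,v],z); 
    (cx,cy),(w,hh),a=cv2.minAreaRect((p[:,:2]*1000).astype(np.float32))
    box=cv2.boxPoints(((cx,cy),(w,hh),a)); e=[box[1]-box[0],box[2]-box[1]]; L=max(e,key=np.linalg.norm)
    ang=np.degrees(np.arctan2(-L[0],L[1])); ang=(ang+90)%180-90  # angle of long axis from +y
    return len(u),np.round([p[:,:2].mean(0)*1000,[cx,cy]],1).tolist(),(round(w),round(hh)),round(ang,1)
E
python3 - <<'E'
from h import *
for f in ['t0.png','s0.png']:
    r=(280,200,345,250) if f[0]=='t' else (250,210,320,300)
    print(f,'red',seg(f,(0,120,80),(8,255,255),.071,r),seg(f,(172,120,80),(180,255,255),.071,r))
    print('yel',seg(f,(22,130,100),(35,255,255),.1,(190,140,260,175) if f[0]=='t' else (245,130,310,175)))
    print('blue',seg(f,(105,120,50),(125,255,255),.085,(215,195,282,255) if f[0]=='t' else (190,170,275,250)))
    print('bluetop',seg(f,(105,100,50),(125,255,255),.019,(286,205,345,250)if f[0]=='t' else (250,240,320,300)))
E
```

```text
t0.png red (12, [[452.2, -301.0], [451.6, -299.3]], (25, 8), np.float32(-16.7)) (90, [[468.7, -249.7], [468.6, -252.4]], (148, 14), np.float32(-18.8))
yel (555, [[681.0, 82.2], [680.8, 82.1]], (40, 184), np.float32(6.7))
blue (2003, [[450.1, -12.1], [450.1, -12.0]], (147, 177), np.float32(4.9))
bluetop (42, [[439.5, -290.3], [438.6, -291.5]], (35, 17), np.float32(-16.7))
s0.png red (269, [[470.8, -250.6], [471.6, -249.6]], (157, 20), np.float32(-17.6)) (20, [[457.0, -269.9], [456.7, -269.3]], (60, 3), np.float32(-18.0))
yel (502, [[680.1, 75.4], [679.9, 79.1]], (48, 193), np.float32(6.5))
blue (3616, [[431.3, -47.5], [436.1, -39.6]], (186, 233), np.float32(5.1))
bluetop (123, [[443.6, -291.9], [443.6, -291.9]], (26, 36), np.float32(2.9))
```

```bash
cat >> h.py <<'E'
def tgt(p,yaw,tilt=0):
    # pan yaw in deg; tool y = pan x, z down; tilt lowers the open edge (rotation about pan y by -tilt)
    return np.array(p,float), R.from_euler('z',yaw,degrees=True)*R.from_euler('y',-tilt,degrees=True)*R.from_matrix(np.array([[0,1,0],[1,0,0],[0,0,-1.]]).T)
def rel(p,yaw,tilt=0,start=None):
    o=get_obs(); p0,R0=(o['position'],R.from_quat(o['ee_rot'])) if start is None else tgt(*start)
    p1,R1=tgt(p,yaw,tilt)
    print('rot',(R0.inv()*R1).as_rotvec().round(3).tolist(),'shift',R0.inv().apply(p1-p0).round(4).tolist())
def pose():
    o=get_obs(); Rm=R.from_quat(o['ee_rot']).as_matrix(); y=Rm[:,1]
    print('t',round(o['clock'],2),'p',o['position'].round(4),'yaw',np.degrees(np.arctan2(y[1],y[0])).round(1),'z',Rm[:,2].round(3),'F',o['ft_force'].round(1),'g',round(o['grip_width'],3),round(o['grasp_force'],1))
E
python3 -c "
from h import *
pose(); rel((.38,.30,.30),28)"
```

```text
t 0.1 p [0.2046 0.5902 0.2011] yaw 70.9 z [-0.    -0.001 -1.   ] F [ 0.6 -0.3 -0.1] g 1.0 0.0
rot [-0.001, 0.001, 0.748] shift [-0.2608, -0.2168, -0.0987]
```

Call:
{"fn": "jog_arm", "kwargs": {
  "plan": [
    [[0,0,0.75],[-0.26,-0.217,-0.1],0.085],
    [[0,0,0.75],[-0.26,-0.217,-0.1],0.085],
    [[0,0,0.75],[-0.26,-0.217,-0.1],0.085],
    [[0,0,0.75],[-0.26,-0.217,-0.1],0.085],
    [[0,0,0.75],[-0.26,-0.217,-0.1],0.085],
    [[0,0,0.75],[-0.26,-0.217,-0.1],0.085],
    [[0,0,0.75],[-0.26,-0.217,-0.1],0.085],
    [[0,0,0.75],[-0.26,-0.217,-0.1],0.085]
  ]
}}

```text
clock: 0.77
position: [0.37, 0.3146, 0.2966]
ee_rot: [0.516, 0.857, -0.0, -0.0]
ft_force: [0.8, -0.0, -0.2]
grip_width: 0.996
grasp_force: 0.0
```

```bash
python3 -c "
from h import *
pose(); rel((.465,.0,.28),0);rel((.469,-.251,.2),-18)"
```

```text
t 0.77 p [0.37   0.3146 0.2966] yaw 27.9 z [-0.  0. -1.] F [ 0.8 -0.  -0.2] g 0.996 0.0
rot [-0.0, -0.0, 0.486] shift [-0.3225, -0.063, 0.0165]
rot [-0.0, -0.0, 0.8] shift [-0.5463, -0.1767, 0.0965]
```

Call:
{"fn": "jog_arm", "kwargs": {
  "plan": [
    [[0,0,0.49],[-0.307,-0.063,0.02],0.085],
    [[0,0,0.49],[-0.307,-0.063,0.02],0.085],
    [[0,0,0.49],[-0.307,-0.063,0.02],0.085],
    [[0,0,0.49],[-0.307,-0.063,0.02],0.085],
    [[0,0,0.49],[-0.307,-0.063,0.02],0.085],
    [[0,0,0.49],[-0.307,-0.063,0.02],0.085],
    [[0,0,0.49],[-0.307,-0.063,0.02],0.085],
    [[0,0,0.49],[-0.307,-0.063,0.02],0.085]
  ]
}}

```text
clock: 1.43
position: [0.4578, 0.0107, 0.276]
ee_rot: [0.71, 0.704, -0.0, 0.0]
ft_force: [0.2, 0.1, -1.3]
grip_width: 0.993
grasp_force: 0.0
```

```bash
python3 -c "
from h import *
pose(); rel((.469,-.251,.2),-18, 0,((.465,0,.28),0))"
```

```text
t 1.43 p [0.4578 0.0107 0.276 ] yaw -0.4 z [ 0. -0. -1.] F [ 0.2  0.1 -1.3] g 0.993 0.0
rot [0.0, 0.0, 0.314] shift [-0.251, 0.004, 0.08]
```

Call:
{"fn": "jog_arm", "kwargs": {
  "plan": [
    [[0,0,0.31],[-0.251,0.005,0.06],0.085],
    [[0,0,0.31],[-0.251,0.005,0.06],0.085],
    [[0,0,0.31],[-0.251,0.005,0.06],0.085],
    [[0,0,0.31],[-0.251,0.005,0.06],0.085],
    [[0,0,0.31],[-0.251,0.005,0.06],0.085],
    [[0,0,0.31],[-0.251,0.005,0.06],0.085],
    [[0,0,0.31],[-0.251,0.005,0.06],0.085],
    [[0,0,0.31],[-0.251,0.005,0.06],0.085]
  ]
}}

```text
clock: 2.1
position: [0.4602, -0.2385, 0.2153]
ee_rot: [0.81, 0.586, -0.001, -0.0]
ft_force: [0.3, 0.2, -0.2]
grip_width: 0.999
grasp_force: 0.0
```

```bash
python3 -c "
from h import *
pose(); snap('wrist','w1.png'); pose()
for lo,hi in (((0,120,60),(8,255,255)),((170,120,60),(180,255,255))):
  try: print(seg('w1.png',lo,hi,.082))
  except Exception as e: print(e)"
```

```text
t 2.1 p [ 0.4602 -0.2385  0.2153] yaw -18.3 z [-0.002 -0.001 -1.   ] F [ 0.3  0.2 -0.2] g 0.999 0.0
t 2.15 p [ 0.461  -0.2362  0.2156] yaw -18.1 z [-0.002 -0.    -1.   ] F [ 0.9 -0.5  0.1] g 0.997 0.0
(1558, [[471.4, -245.4], [470.0, -248.9]], (147, 13), np.float32(-18.1))
(44, [[491.9, -202.1], [491.7, -202.4]], (41, 1), np.float32(-18.9))
```

View pics/w1.png

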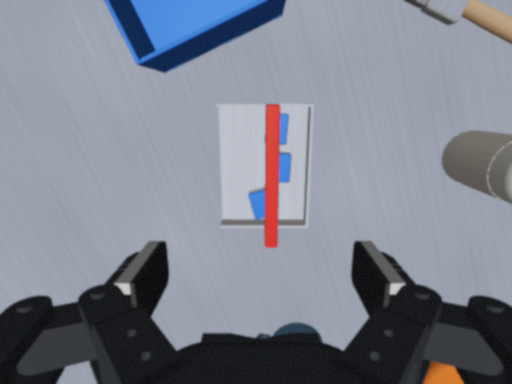

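```bash
python3 -c "
from h import *
pose(); rel((.470,-.250,.052),-18.1)"
```

```text
t 2.15 p [ 0.461  -0.2362  0.2156] yaw -18.1 z [-0.002 -0.    -1.   ] F [ 0.9 -0.5  0.1] g 0.997 0.0
rot [-0.001, 0.001, 0.0] shift [-0.0102, 0.013, 0.1636]
```

Call:
{"fn": "jog_arm", "kwargs": {
  "plan": [
    [[0,0,0],[-0.01,0.013,0.03],0.085],
    [[0,0,0],[-0.01,0.013,0.06],0.085],
    [[0,0,0],[-0.01,0.013,0.09],0.085],
    [[0,0,0],[-0.01,0.013,0.12],0.085],
    [[0,0,0],[-0.01,0.013,0.13],0.085],
    [[0,0,0],[-0.01,0.013,0.13],0.085],
    [[0,0,0],[-0.01,0.013,0.13],0.085]
  ]
}}

```text
clock: 2.73
position: [0.4717, -0.2481, 0.0871]
ee_rot: [0.808, 0.589, 0.0, -0.0]
ft_force: [0.9, -0.8, 0.6]
grip_width: 0.992
grasp_force: 0.0
```

```bash
python3 -c "
from h import *
pose(); rel((.470,-.250,.052),-18.1)"
```

```text
t 2.73 p [ 0.4717 -0.2481  0.0871] yaw -17.9 z [ 0.  0. -1.] F [ 0.9 -0.8  0.6] g 0.992 0.0
rot [0.0, -0.0, 0.004] shift [-0.0023, -0.001, 0.0351]
```

Call:
{"fn": "jog_arm", "kwargs": {
  "plan": [
    [[0,0,0],[-0.002,-0.001,0.017],0.085],
    [[0,0,0],[-0.002,-0.001,0.034],0.085],
    [[0,0,0],[-0.002,-0.001,0.034],0.085],
    [[0,0,0],[-0.002,-0.001,0.034],0.05],
    [[0,0,0],[-0.002,-0.001,0.034],0.03],
    [[0,0,0],[-0.002,-0.001,0.034],0.022],
    [[0,0,0],[-0.002,-0.001,0.034],0.018],
    [[0,0,0],[-0.002,-0.001,0.034],0.0]
  ],
  "force": 70
}}

```text
clock: 3.4
position: [0.47, -0.2504, 0.0529]
ee_rot: [0.809, 0.588, 0.0, 0.0]
ft_force: [0.0, -0.3, 0.7]
grip_width: 0.296
grasp_force: 0.0
```

Call:
{"fn": "jog_arm", "kwargs": {
  "plan": [
    [[0,0,0],[0,0,0],0.0],
    [[0,0,0],[0,0,0],0.0],
    [[0,0,0],[0,0,0],0.0],
    [[0,0,0],[0,0,0],0.0]
  ]
}}

```text
clock: 3.73
position: [0.47, -0.2505, 0.0527]
ee_rot: [0.809, 0.588, 0.0, 0.0]
ft_force: [-0.2, -0.2, 5.4]
grip_width: 0.005
grasp_force: 3.0
```

```bash
python3 -c "
from h import *
pose(); snap('wrist','w2.png'); snap('side','s2.png')
a=cv2.imread('pics/w2.png');b=cv2.resize(cv2.imread('pics/s2.png')[180:330,200:400],None,fx=2,fy=2)
b=cv2.copyMakeBorder(b,0,84,0,0,cv2.BORDER_CONSTANT); c=np.hstack([cv2.resize(a,(400,384)),b]); cv2.imwrite('pics/m2.png',c)"
```

```text
t 3.73 p [ 0.47   -0.2505  0.0527] yaw -17.9 z [ 0.001 -0.    -1.   ] F [-0.2 -0.2  5.4] g 0.005 3.0
```

View pics/m2.png

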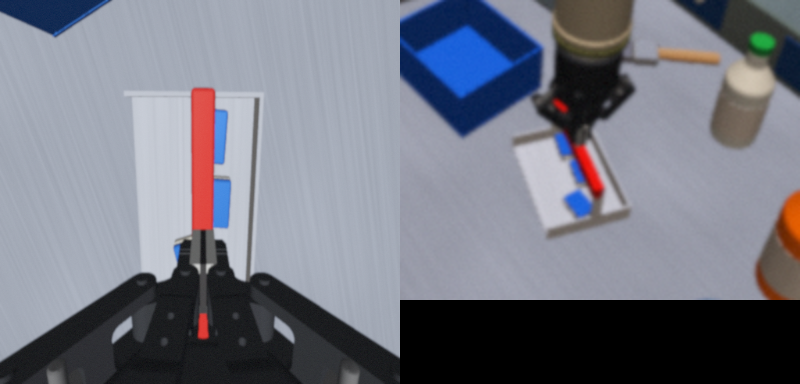

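Call:
{"fn": "jog_arm", "kwargs": {
  "plan": [
    [[0,0,0],[0,0,0],0.0],
    [[0,0,0],[0,0,0],0.0],
    [[0,0,0],[0,0,0],0.0],
    [[0,0,0],[0,0,0],0.0]
  ]
}}

```text
clock: 4.17
position: [0.47, -0.2505, 0.0527]
ee_rot: [0.809, 0.588, 0.0, 0.0]
ft_force: [0.2, 0.2, 5.8]
grip_width: -0.001
grasp_force: 3.0
```

```bash
python3 -c "
from h import *
a=cv2.imread('pics/w2.png')[210:384,150:370];b=cv2.imread('pics/s2.png')[200:300,250:330]
c=np.hstack([cv2.resize(a,(440,348),interpolation=2),cv2.resize(b,(278,348),interpolation=2)]); cv2.imwrite('pics/m3.png',c)"
```

```text
(no output)
```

View pics/m3.png

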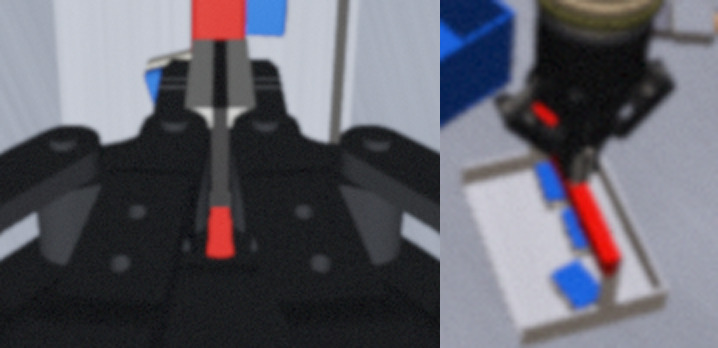

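```bash
python3 -c "
from h import *
y=np.array([.309,.951,0]);x=np.array([.951,-.309,0]);c=np.array([.47,-.2505,0])
for n,p in dict(far=c+75*y/1e3+[0,0,.082],near=c-75*y/1e3+[0,0,.082],mid=c+[0,0,.082],tcp=c+[0,0,.0527],b11=c+.011*y+[0,0,.082],b_11=c-.011*y+[0,0,.082],tipL=c+.007*x+[0,0,.0527],floorc=c+[0,0,.003],backwall=c+.048*x+[0,0,.025]).items(): print(n,w2px('w2.png',p).round(0),w2px('s2.png',p).round(0))
print(np.load('pics/w2.png.npz')['ext'].round(3))
"
```

```text
far [[258.  89.]] [[278. 229.]]
near [[258. 365.]] [[300. 274.]]
mid [[258. 245.]] [[288. 250.]]
tcp [[258. 223.]] [[288. 257.]]
b11 [[258. 225.]] [[287. 247.]]
b_11 [[258. 265.]] [[290. 254.]]
tipL [[270. 223.]] [[290. 257.]]
floorc [[258. 198.]] [[286. 269.]]
backwall [[329. 208.]] [[304. 260.]]
[[ 0.951 -0.296 -0.084  0.492]
 [-0.308 -0.915 -0.262 -0.184]
 [ 0.001  0.275 -0.961  0.225]
 [ 0.     0.     0.     1.   ]]
```

```bash
python3 -c "
import workcell; print([n for n in dir(workcell) if not n.startswith('__')], getattr(workcell,'grasp_offset',None))
from h import *
y=np.array([.309,.951,0]);x=np.array([.951,-.309,0]);c=np.array([.47,-.2505,0])
for z in (.0527,.066,.082,.095,.11): print(z,w2px('w2.png',[c+.0145*x+.011*y+[0,0,z],c-.0145*x+.011*y+[0,0,z]]).round(0).tolist())
# w1 open tips
o=np.array([.461,-.2362,0])
for z in (.2156,.2286,.245,.26): print(z,w2px('w1.png',[o+.0425*x+.011*y+[0,0,z],o-.0425*x+.011*y+[0,0,z]]).round(0).tolist())
"
```

```text
['MotionError', 'camera', 'get_obs', 'grasp_offset', 'hand_in'] 0.0187
0.0527 [[283.0, 206.0], [233.0, 206.0]]
0.066 [[284.0, 214.0], [231.0, 214.0]]
0.082 [[287.0, 225.0], [228.0, 225.0]]
0.095 [[289.0, 236.0], [226.0, 236.0]]
0.11 [[293.0, 251.0], [222.0, 251.0]]
0.2156 [[331.0, 202.0], [185.0, 203.0]]
0.2286 [[336.0, 209.0], [180.0, 210.0]]
0.245 [[344.0, 221.0], [171.0, 221.0]]
0.26 [[353.0, 233.0], [162.0, 234.0]]
```

The fingers have closed on top of the bar instead of around it. Both the force and the image put the real fingertips about 30 mm behind the reported TCP. I'll open, go about 29 mm lower and grip again.

Call:
{"fn": "jog_arm", "kwargs": {
  "plan": [
    [[0,0,0],[0,0,-0.01],0.085],
    [[0,0,0],[0,0,-0.015],0.085],
    [[0,0,0],[0,0,-0.015],0.085],
    [[0,0,0],[0,0,-0.015],0.085],
    [[0,0,0],[0,0,-0.015],0.085],
    [[0,0,0],[0,0,-0.015],0.085],
    [[0,0,0],[0,0,-0.015],0.085],
    [[0,0,0],[0,0,-0.015],0.085]
  ]
}}

```text
clock: 4.83
position: [0.4693, -0.2503, 0.067]
ee_rot: [0.809, 0.588, -0.0, -0.0]
ft_force: [-1.0, -0.0, -1.1]
grip_width: 0.996
grasp_force: 0.0
```

```bash
python3 -c "
from h import *
pose(); snap('wrist','w3.png')
print(seg('w3.png',(0,120,60),(8,255,255),.082))
print(w2px('w3.png',[.470,-.2505,.082]))"
```

```text
t 4.83 p [ 0.4693 -0.2503  0.067 ] yaw -17.9 z [-0.  0. -1.] F [-1.  -0.  -1.1] g 0.996 0.0
(5647, [[473.9, -240.1], [471.2, -247.9]], (145, 13), np.float32(-18.2))
[[259.11820645 233.83958154]]
```

View pics/w3.png

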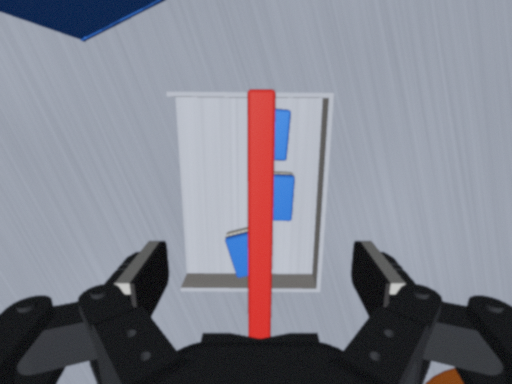

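The handle is centred between the open fingers (column 260) and the tablets haven't moved. I'll lower and grip.

Call:
{"fn": "jog_arm", "kwargs": {
  "plan": [
    [[0,0,0],[0,0,0.02],0.085],
    [[0,0,0],[0,0,0.035],0.085],
    [[0,0,0],[0,0,0.042],0.085],
    [[0,0,0],[0,0,0.042],0.05],
    [[0,0,0],[0,0,0.042],0.035],
    [[0,0,0],[0,0,0.042],0.025],
    [[0,0,0],[0,0,0.042],0.018],
    [[0,0,0],[0,0,0.042],0.012]
  ],
  "force": 70
}}

```text
clock: 5.55
position: [0.47, -0.2505, 0.0259]
ee_rot: [0.809, 0.588, 0.0, 0.0]
ft_force: [-0.2, -0.4, 1.0]
grip_width: 0.29
grasp_force: 0.0
```

Call:
{"fn": "jog_arm", "kwargs": {
  "plan": [
    [[0,0,0],[0,0,0],0.01],
    [[0,0,0],[0,0,0],0.0],
    [[0,0,0],[0,0,0],0.0],
    [[0,0,0],[0,0,0],0.0]
  ]
}}

```text
clock: 5.88
position: [0.4699, -0.2505, 0.0258]
ee_rot: [0.809, 0.588, 0.0, 0.0]
ft_force: [-1.6, 2.2, 6.3]
grip_width: 0.147
grasp_force: 69.6
```

Call:
{"fn": "jog_arm", "kwargs": {
  "plan": [
    [[0,0,0],[0,0,-0.003],0.0],
    [[0,0,0],[0,0,-0.009],0.0],
    [[0,0,0],[0,0,-0.018],0.0],
    [[0,0,0],[0,0,-0.029],0.0],
    [[0,0,0],[0,0,-0.042],0.0],
    [[0,0,0],[0,0,-0.056],0.0],
    [[0,0,0],[0,0,-0.07],0.0],
    [[0,0,0],[0,0,-0.084],0.0]
  ]
}}

```text
clock: 6.55
position: [0.4696, -0.2505, 0.111]
ee_rot: [0.809, 0.588, 0.0, 0.0]
ft_force: [-0.1, -0.1, -3.9]
grip_width: 0.15
grasp_force: 68.3
```

Call:
{"fn": "jog_arm", "kwargs": {
  "plan": [
    [[0,0,0],[0,0,-0.013],0.0],
    [[0,0,0],[0,0,-0.025],0.0],
    [[0,0,0],[0,0,-0.035],0.0],
    [[0,0,0],[0,0,-0.042],0.0],
    [[0,0,0],[0,0,-0.046],0.0],
    [[0,0,0],[0,0,-0.046],0.0],
    [[0,0,0],[0,0,-0.046],0.0],
    [[0,0,0],[0,0,-0.046],0.0]
  ]
}}

```text
clock: 7.22
position: [0.4691, -0.2502, 0.1546]
ee_rot: [0.809, 0.588, -0.0, -0.0]
ft_force: [0.1, -0.3, -3.6]
grip_width: 0.15
grasp_force: 68.3
```

```bash
python3 -c "
from h import *
pose(); snap('wrist','w4.png'); snap('side','s4.png')
a=cv2.imread('pics/w4.png');b=cv2.resize(cv2.imread('pics/s4.png')[130:310,200:340],(298,384))
cv2.imwrite('pics/m4.png',np.hstack([cv2.resize(a,(502,384)),b]))"
```

```text
t 7.22 p [ 0.4691 -0.2502  0.1546] yaw -17.9 z [-0.001  0.    -1.   ] F [ 0.1 -0.3 -3.6] g 0.15 68.3
```

View pics/m4.png

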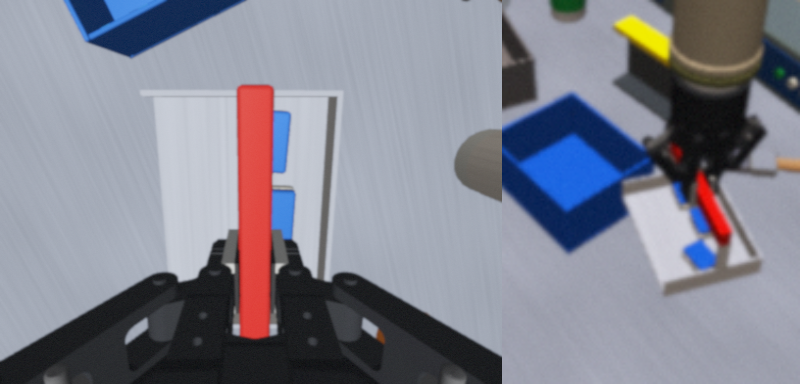

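Lifted cleanly, with the tablets still on the pan. Next I'll work out the carry rows.

```bash
cat >> h.py <<'E'
def carry(a,b,n):
    # a,b=(p,yaw,tilt); smooth rows, 8 per call
    f=lambda s: [np.array(a[0])+(np.array(b[0])-np.array(a[0]))*s, a[1]+(b[1]-a[1])*s, a[2]+(b[2]-a[2])*s]
    s=[(lambda u:3*u*u-2*u**3)(i/n) for i in range(n+1)]
    for k in range(0,n,8):
        p0,R0=tgt(*f(s[k])); L=[]
        for i in range(k+1,min(k+8,n)+1):
            p,Rr=tgt(*f(s[i])); L.append([(R0.inv()*Rr).as_rotvec().round(3).tolist(),R0.inv().apply(p-p0).round(3).tolist(),0])
        print(L)
E
python3 -c "
from h import *
carry(((.469,-.250,.155),-18,0),((.542,-.004,.17),5,0),24)" | sed 's/-0\.0,/0,/g'
```

```text
[[[0.0, 0.0, -0.002], [0.001, 0, -0.0], 0], [[0.0, 0.0, -0.008], [0.005, 0, -0.0], 0], [[0.0, 0.0, -0.017], [0.011, 0, -0.001], 0], [[0.0, 0.0, -0.03], [0.019, 0, -0.001], 0], [[0.0, 0.0, -0.045], [0.029, -0.001, -0.002], 0], [[0.0, 0.0, -0.063], [0.04, -0.001, -0.002], 0], [[0.0, 0.0, -0.083], [0.053, -0.001, -0.003], 0], [[0.0, 0.0, -0.104], [0.067, -0.002, -0.004], 0]]
[[[0.0, 0.0, -0.023], [0.015, 0.001, -0.001], 0], [[0.0, 0.0, -0.047], [0.03, 0.002, -0.002], 0], [[0.0, 0.0, -0.072], [0.046, 0.004, -0.003], 0], [[0.0, 0.0, -0.097], [0.062, 0.005, -0.004], 0], [[0.0, 0.0, -0.122], [0.078, 0.006, -0.005], 0], [[0.0, 0.0, -0.146], [0.093, 0.007, -0.005], 0], [[0.0, 0.0, -0.17], [0.109, 0.009, -0.006], 0], [[0.0, 0.0, -0.193], [0.123, 0.01, -0.007], 0]]
[[[0.0, 0.0, -0.022], [0.013, 0.004, -0.001], 0], [[0.0, 0.0, -0.041], [0.025, 0.007, -0.002], 0], [[0.0, 0.0, -0.059], [0.036, 0.01, -0.002], 0], [[0.0, 0.0, -0.074], [0.046, 0.013, -0.003], 0], [[0.0, 0.0, -0.087], [0.053, 0.015, -0.003], 0], [[0.0, 0.0, -0.096], [0.059, 0.016, -0.004], 0], [[0.0, 0.0, -0.102], [0.063, 0.018, -0.004], 0], [[0.0, 0.0, -0.104], [0.064, 0.018, -0.004], 0]]
```

Call:
{"fn": "jog_arm", "kwargs": {
  "plan": [
    [[0,0,-0.002],[0.001,0,0],0],
    [[0,0,-0.008],[0.005,0,0],0],
    [[0,0,-0.017],[0.011,0,-0.001],0],
    [[0,0,-0.03],[0.019,0,-0.001],0],
    [[0,0,-0.045],[0.029,-0.001,-0.002],0],
    [[0,0,-0.063],[0.04,-0.001,-0.002],0],
    [[0,0,-0.083],[0.053,-0.001,-0.003],0],
    [[0,0,-0.104],[0.067,-0.002,-0.004],0]
  ]
}}

```text
clock: 7.98
position: [0.4887, -0.1844, 0.1593]
ee_rot: [0.776, 0.63, 0.0, -0.0]
ft_force: [0.7, -0.5, -2.7]
grip_width: 0.148
grasp_force: 68.3
```

Call:
{"fn": "jog_arm", "kwargs": {
  "plan": [
    [[0,0,-0.023],[0.015,0.001,-0.001],0],
    [[0,0,-0.047],[0.03,0.002,-0.002],0],
    [[0,0,-0.072],[0.046,0.004,-0.003],0],
    [[0,0,-0.097],[0.062,0.005,-0.004],0],
    [[0,0,-0.122],[0.078,0.006,-0.005],0],
    [[0,0,-0.146],[0.093,0.007,-0.005],0],
    [[0,0,-0.17],[0.109,0.009,-0.006],0],
    [[0,0,-0.193],[0.123,0.01,-0.007],0]
  ]
}}

```text
clock: 8.65
position: [0.524, -0.0658, 0.1662]
ee_rot: [0.712, 0.702, 0.0, -0.0]
ft_force: [0.5, 0.6, -2.8]
grip_width: 0.153
grasp_force: 68.3
```

Call:
{"fn": "jog_arm", "kwargs": {
  "plan": [
    [[0,0,-0.022],[0.013,0.004,-0.001],0],
    [[0,0,-0.041],[0.025,0.007,-0.002],0],
    [[0,0,-0.059],[0.036,0.01,-0.002],0],
    [[0,0,-0.074],[0.046,0.013,-0.003],0],
    [[0,0,-0.087],[0.053,0.015,-0.003],0],
    [[0,0,-0.096],[0.059,0.016,-0.004],0],
    [[0,0,-0.102],[0.063,0.018,-0.004],0],
    [[0,0,-0.104],[0.064,0.018,-0.004],0]
  ]
}}

```text
clock: 9.32
position: [0.5428, -0.0034, 0.1702]
ee_rot: [0.675, 0.738, 0.0, 0.0]
ft_force: [-0.3, 0.5, -3.3]
grip_width: 0.147
grasp_force: 68.4
```

```bash
python3 -c "
from h import *
pose(); snap('side','s5.png'); snap('wrist','w5.png')
cv2.imwrite('pics/m5.png',np.hstack([cv2.resize(cv2.imread('pics/s5.png')[100:280,150:350],(400,360)),cv2.resize(cv2.imread('pics/w5.png'),(400,360))]))
o=get_obs();p=o['position']
s=((.542,-.004,.17),5,0)
import math
def tp(t,ex=.030,ez=.105):
    c,s_=math.cos(math.radians(t)),math.sin(math.radians(t)); dx=ex+.062*c-.026*s_; dz=ez+.062*s_+.026*c
    return (.450+dx*.996,-.012+dx*.087,dz)
for t in (6,12,18,24,30,36,42): rel(tp(t),5,t,s)
"
```

```text
t 9.32 p [ 0.5428 -0.0034  0.1702] yaw 5.1 z [ 0.  0. -1.] F [-0.3  0.5 -3.3] g 0.147 68.4
rot [-0.105, 0.0, 0.0] shift [0.0, -0.0034, 0.0327]
rot [-0.209, 0.0, 0.0] shift [0.0, -0.0071, 0.0267]
rot [-0.314, -0.0, 0.0] shift [0.0, -0.0114, 0.0211]
rot [-0.419, 0.0, 0.0] shift [0.0, -0.0163, 0.016]
rot [-0.524, -0.0, 0.0] shift [0.0, -0.0217, 0.0115]
rot [-0.628, 0.0, 0.0] shift [0.0, -0.0275, 0.0075]
rot [-0.733, 0.0, 0.0] shift [0.0, -0.0337, 0.0042]
```

View pics/m5.png

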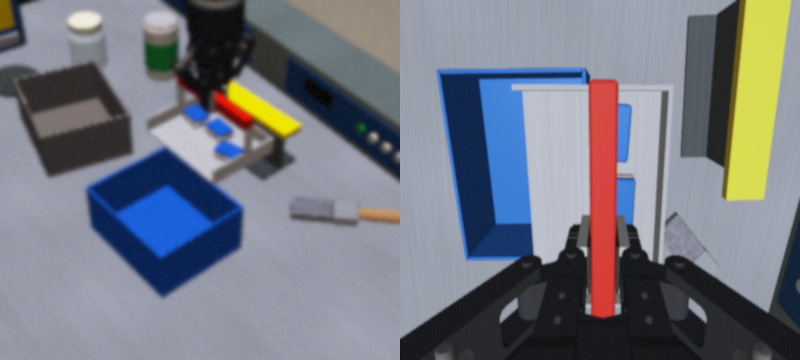

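Side view: the pan's open edge is over the blue tub with all three tablets aboard, and the wrist view shows it lined up with the tub. Tilting now.

Call:
{"fn": "jog_arm", "kwargs": {
  "plan": [
    [[-0.02,0,0],[0,0,0.001],0],
    [[-0.06,0,0],[0,-0.001,0.003],0],
    [[-0.1,0,0],[0,-0.003,0.006],0],
    [[-0.15,0,0],[0,-0.005,0.01],0],
    [[-0.2,0,0],[0,-0.007,0.014],0],
    [[-0.25,0,0],[0,-0.009,0.017],0],
    [[-0.29,0,0],[0,-0.011,0.019],0],
    [[-0.32,0,0],[0,-0.012,0.02],0]
  ]
}}

```text
clock: 10.08
position: [0.5294, -0.0056, 0.1496]
ee_rot: [0.667, 0.728, 0.119, 0.108]
ft_force: [-0.3, -0.2, -3.7]
grip_width: 0.15
grasp_force: 68.5
```

```bash
python3 -c "
from h import *
import math
def tp(t,ex=.030,ez=.105):
    c,s_=math.cos(math.radians(t)),math.sin(math.radians(t)); dx=ex+.062*c-.026*s_; dz=ez+.062*s_+.026*c
    return (.450+dx*.996,-.012+dx*.087,dz)
pose()
s=(tp(18.3),5,18.3)
for t in (22,26,30,34,38,42): rel(tp(t),5,t,s)
"
```

```text
t 10.08 p [ 0.5294 -0.0056  0.1496] yaw 5.0 z [ 0.315  0.029 -0.949] F [-0.3 -0.2 -3.7] g 0.15 68.5
rot [-0.065, 0.0, -0.0] shift [0.0, -0.0018, -0.0039]
rot [-0.134, 0.0, -0.0] shift [0.0, -0.004, -0.0081]
rot [-0.204, 0.0, -0.0] shift [0.0, -0.0066, -0.012]
rot [-0.274, 0.0, -0.0] shift [0.0, -0.0093, -0.0158]
rot [-0.344, -0.0, -0.0] shift [0.0, -0.0124, -0.0194]
rot [-0.414, 0.0, -0.0] shift [0.0, -0.0157, -0.0227]
```

Call:
{"fn": "jog_arm", "kwargs": {
  "plan": [
    [[-0.03,0,0],[0,-0.001,-0.002],0],
    [[-0.065,0,0],[0,-0.002,-0.004],0],
    [[-0.1,0,0],[0,-0.003,-0.006],0],
    [[-0.134,0,0],[0,-0.004,-0.008],0],
    [[-0.17,0,0],[0,-0.005,-0.01],0],
    [[-0.204,0,0],[0,-0.007,-0.012],0],
    [[-0.24,0,0],[0,-0.008,-0.014],0],
    [[-0.274,0,0],[0,-0.009,-0.016],0]
  ]
}}

```text
clock: 10.75
position: [0.5165, -0.0067, 0.1625]
ee_rot: [0.646, 0.705, 0.217, 0.198]
ft_force: [0.3, -0.3, -1.9]
grip_width: 0.148
grasp_force: 68.7
```

Call:
{"fn": "jog_arm", "kwargs": {
  "plan": [
    [[-0.03,0,0],[0,-0.002,-0.002],0],
    [[-0.06,0,0],[0,-0.003,-0.004],0],
    [[-0.06,0,0],[0,-0.003,-0.004],0],
    [[-0.06,0,0],[0,-0.003,-0.004],0],
    [[-0.06,0,0],[0,-0.003,-0.004],0],
    [[-0.06,0,0],[0,-0.003,-0.004],0]
  ]
}}

```text
clock: 11.25
position: [0.5127, -0.0067, 0.1645]
ee_rot: [0.64, 0.698, 0.237, 0.217]
ft_force: [-0.3, -0.4, -2.1]
grip_width: 0.15
grasp_force: 68.7
```

```bash
python3 -c "
from h import *
pose(); snap('side','s6.png'); snap('wrist','w6.png'); snap('top','t6.png')
cv2.imwrite('pics/m6.png',np.hstack([cv2.resize(cv2.imread('pics/s6.png')[120:280,160:320],(360,360)),cv2.resize(cv2.imread('pics/w6.png'),(430,360))]))
"
```

```text
t 11.25 p [ 0.5127 -0.0067  0.1645] yaw 5.0 z [ 0.606  0.054 -0.794] F [-0.3 -0.4 -2.1] g 0.15 68.7
```

View pics/m6.png

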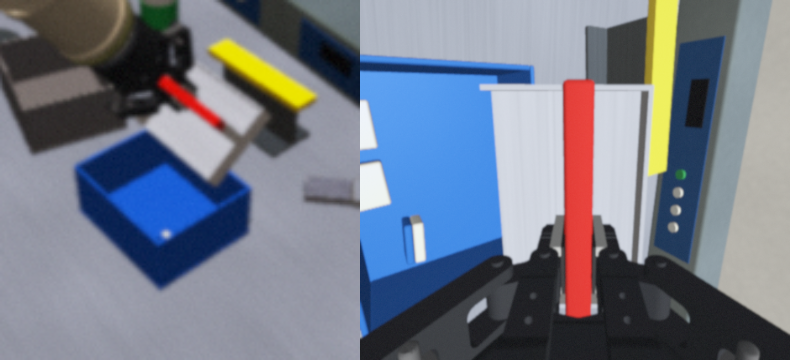

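The wrist view shows all three tablets inside the blue tub and the pan empty. Next I'll level the pan and move it over the ledge.

```bash
python3 -c "
from h import *
carry(((.513,-.0067,.1645),5,37.4),((.56,.02,.24),5,0),8)
carry(((.56,.02,.24),5,0),((.681,.081,.20),6.6,0),8)"
```

```text
[[[0.028, -0.0, 0.0], [0.001, 0.004, -0.001], 0], [[0.102, -0.0, 0.0], [0.004, 0.013, -0.005], 0], [[0.207, -0.0, 0.0], [0.007, 0.027, -0.01], 0], [[0.326, 0.0, 0.0], [0.011, 0.042, -0.015], 0], [[0.446, -0.0, 0.0], [0.015, 0.058, -0.021], 0], [[0.551, 0.0, 0.0], [0.019, 0.072, -0.025], 0], [[0.625, -0.0, 0.0], [0.022, 0.081, -0.029], 0], [[0.653, 0.0, 0.0], [0.023, 0.085, -0.03], 0]]
[[[0.0, 0.0, -0.001], [0.002, 0.005, 0.002], 0], [[0.0, 0.0, -0.004], [0.008, 0.02, 0.006], 0], [[0.0, 0.0, -0.009], [0.016, 0.04, 0.013], 0], [[0.0, 0.0, -0.014], [0.025, 0.063, 0.02], 0], [[0.0, 0.0, -0.019], [0.034, 0.086, 0.027], 0], [[0.0, 0.0, -0.024], [0.042, 0.106, 0.034], 0], [[0.0, 0.0, -0.027], [0.048, 0.12, 0.038], 0], [[0.0, 0.0, -0.028], [0.05, 0.126, 0.04], 0]]
```

Call:
{"fn": "jog_arm", "kwargs": {
  "plan": [
    [[0.028,0,0],[0.001,0.004,-0.001],0],
    [[0.102,0,0],[0.004,0.013,-0.005],0],
    [[0.207,0,0],[0.007,0.027,-0.01],0],
    [[0.326,0,0],[0.011,0.042,-0.015],0],
    [[0.446,0,0],[0.015,0.058,-0.021],0],
    [[0.551,0,0],[0.019,0.072,-0.025],0],
    [[0.625,0,0],[0.022,0.081,-0.029],0],
    [[0.653,0,0],[0.023,0.085,-0.03],0]
  ]
}}

```text
clock: 12.07
position: [0.562, 0.0231, 0.2404]
ee_rot: [0.674, 0.739, -0.001, 0.0]
ft_force: [0.1, -0.6, -3.2]
grip_width: 0.149
grasp_force: 69.0
```

Call:
{"fn": "jog_arm", "kwargs": {
  "plan": [
    [[0,0,-0.001],[0.002,0.005,0.002],0],
    [[0,0,-0.004],[0.008,0.02,0.006],0],
    [[0,0,-0.009],[0.016,0.04,0.013],0],
    [[0,0,-0.014],[0.025,0.063,0.02],0],
    [[0,0,-0.019],[0.034,0.086,0.027],0],
    [[0,0,-0.024],[0.042,0.106,0.034],0],
    [[0,0,-0.027],[0.048,0.12,0.038],0],
    [[0,0,-0.028],[0.05,0.126,0.04],0]
  ]
}}

```text
clock: 12.73
position: [0.6813, 0.0831, 0.1978]
ee_rot: [0.664, 0.747, 0.0, 0.0]
ft_force: [0.5, 0.1, -1.4]
grip_width: 0.153
grasp_force: 69.0
```

```bash
python3 -c "
from h import *
pose(); snap('side','s7.png'); snap('wrist','w7.png')
print('w5',seg('w5.png',(22,130,60),(35,255,255),.1),seg('w7.png',(22,130,60),(35,255,255),.1),seg('s7.png',(22,130,60),(35,255,255),.1,(220,120,330,190)))
print(w2px('w5.png',[[.681-.02*.993+.095*-.115,.0815-.02*.115+.095*.993,.1],[.681+.02*.993+.095*.115,.0815+.02*.115-.095*.993,.1],[.681-.02*.993+.095*.115,.0815-.02*.115-.095*.993,.1]]))
cv2.imwrite('pics/m7.png',np.hstack([cv2.resize(cv2.imread('pics/s7.png')[90:210,200:340],(420,360)),cv2.resize(cv2.imread('pics/w7.png'),(380,360))]))
"
```

```text
t 12.73 p [0.6813 0.0831 0.1978] yaw 6.7 z [ 0.001 -0.    -1.   ] F [ 0.5  0.1 -1.4] g 0.153 69.0
w5 (12539, [[682.1, 75.7], [682.8, 68.3]], (45, 156), np.float32(6.5)) (44, [[673.7, 165.3], [672.9, 164.1]], (31, 3), np.float32(-83.3)) (476, [[677.3, 68.1], [677.2, 79.1]], (52, 192), np.float32(7.1))
[[443.11225734 -51.33144134]
 [460.48838125 215.55407445]
 [412.23720347 216.76736666]]
```

View pics/m7.png

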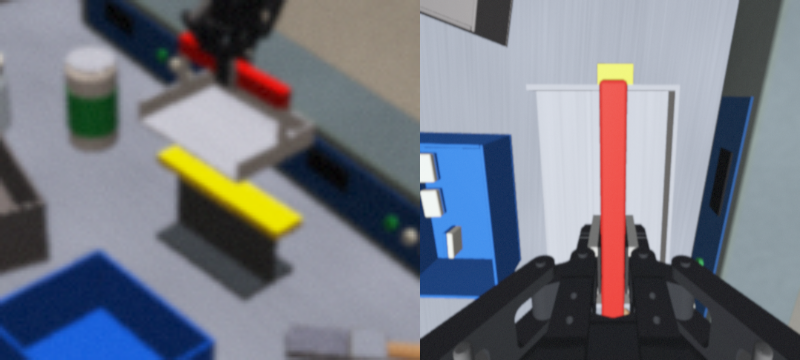

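The side view shows the pan level above the ledge. The wrist view shows the ledge end centred under the handle, at column ~264 against ~260. I'll lower.

Call:
{"fn": "jog_arm", "kwargs": {
  "plan": [
    [[0,0,0],[0,0.001,0.01],0],
    [[0,0,0],[0,0.001,0.025],0],
    [[0,0,0],[0,0.001,0.04],0],
    [[0,0,0],[0,0.001,0.052],0],
    [[0,0,0],[0,0.001,0.06],0],
    [[0,0,0],[0,0.001,0.064],0],
    [[0,0,0],[0,0.001,0.066],0],
    [[0,0,0],[0,0.001,0.066],0]
  ]
}}

```text
clock: 13.5
position: [0.6816, 0.0815, 0.134]
ee_rot: [0.665, 0.747, 0.001, 0.0]
ft_force: [0.5, -1.5, -2.2]
grip_width: 0.147
grasp_force: 69.0
```

```bash
python3 -c "
from h import *
pose()"
```

```text
t 13.5 p [0.6816 0.0815 0.134 ] yaw 6.6 z [ 0.001  0.    -1.   ] F [ 0.5 -1.5 -2.2] g 0.147 69.0
```

Call:
{"fn": "jog_arm", "kwargs": {
  "plan": [
    [[0,0,0],[0,0,0.002],0],
    [[0,0,0],[0,0,0.004],0],
    [[0,0,0],[0,0,0.005],0],
    [[0,0,0],[0,0,0.006],0],
    [[0,0,0],[0,0,0.006],0],
    [[0,0,0],[0,0,0.006],0]
  ]
}}

```text
clock: 14.0
position: [0.6816, 0.0815, 0.1279]
ee_rot: [0.665, 0.747, 0.0, 0.0]
ft_force: [0.5, -0.0, -2.0]
grip_width: 0.149
grasp_force: 69.0
```

Call:
{"fn": "jog_arm", "kwargs": {
  "plan": [
    [[0,0,0],[0,0,0.0005],0],
    [[0,0,0],[0,0,0.001],0],
    [[0,0,0],[0,0,0.001],0]
  ]
}}

```text
clock: 14.25
position: [0.6816, 0.0816, 0.1268]
ee_rot: [0.665, 0.747, 0.0, 0.0]
ft_force: [0.7, -0.5, -2.3]
grip_width: 0.15
grasp_force: 69.0
```

Call:
{"fn": "jog_arm", "kwargs": {
  "plan": [
    [[0,0,0],[0,0,0.0005],0],
    [[0,0,0],[0,0,0.0005],0],
    [[0,0,0],[0,0,0.001],0],
    [[0,0,0],[0,0,0.001],0]
  ]
}}

```text
clock: 14.58
position: [0.6816, 0.0815, 0.1259]
ee_rot: [0.665, 0.747, 0.0, 0.0]
ft_force: [0.2, 0.7, -1.3]
grip_width: 0.15
grasp_force: 69.2
```

Call:
{"fn": "jog_arm", "kwargs": {
  "plan": [
    [[0,0,0],[0,0,0.0005],0],
    [[0,0,0],[0,0,0.0005],0],
    [[0,0,0],[0,0,0.0005],0]
  ]
}}

```text
clock: 14.83
position: [0.6817, 0.0816, 0.1259]
ee_rot: [0.665, 0.747, 0.001, 0.0]
ft_force: [-4.1, 1.0, 4.4]
grip_width: 0.152
grasp_force: 69.9
```

Contact. I'll ease the grip, then open.

Call:
{"fn": "jog_arm", "kwargs": {
  "plan": [
    [[0,0,0],[0,0,0],0],
    [[0,0,0],[0,0,0],0],
    [[0,0,0],[0,0,0],0],
    [[0,0,0],[0,0,0],0]
  ],
  "force": 20
}}

```text
clock: 15.17
position: [0.6817, 0.0815, 0.1259]
ee_rot: [0.665, 0.747, 0.001, 0.0]
ft_force: [-2.7, -0.5, 5.4]
grip_width: 0.15
grasp_force: 70.1
```

Call:
{"fn": "jog_arm", "kwargs": {
  "plan": [
    [[0,0,0],[0,0,0],0.013],
    [[0,0,0],[0,0,0],0.014],
    [[0,0,0],[0,0,0],0.015],
    [[0,0,0],[0,0,0],0.016],
    [[0,0,0],[0,0,0],0.018],
    [[0,0,0],[0,0,0],0.022],
    [[0,0,0],[0,0,0],0.03],
    [[0,0,0],[0,0,0],0.04]
  ]
}}

```text
clock: 15.83
position: [0.6816, 0.0816, 0.1252]
ee_rot: [0.665, 0.747, 0.0, 0.0]
ft_force: [0.5, 0.2, 0.6]
grip_width: 0.463
grasp_force: 0.0
```

Call:
{"fn": "jog_arm", "kwargs": {
  "plan": [
    [[0,0,0],[0,0,0],0.06],
    [[0,0,0],[0,0,0],0.075],
    [[0,0,0],[0,0,0],0.075],
    [[0,0,0],[0,0,0],0.075],
    [[0,0,0],[0,0,0],0.075]
  ]
}}

```text
clock: 16.25
position: [0.6816, 0.0815, 0.1253]
ee_rot: [0.665, 0.747, 0.0, 0.0]
ft_force: [0.6, -0.5, -0.1]
grip_width: 0.877
grasp_force: 0.0
```

```bash
python3 -c "
from h import *
pose(); snap('side','s8.png'); snap('wrist','w8.png')
print(seg('w8.png',(0,120,60),(8,255,255),.182))
cv2.imwrite('pics/m8.png',np.hstack([cv2.resize(cv2.imread('pics/s8.png')[90:210,200:340],(420,360)),cv2.resize(cv2.imread('pics/w8.png'),(380,360))]))
"
```

```text
t 16.25 p [0.6816 0.0815 0.1253] yaw 6.6 z [ 0.001  0.    -1.   ] F [ 0.6 -0.5 -0.1] g 0.877 0.0
(8142, [[679.4, 108.8], [679.9, 102.3]], (14, 108), np.float32(6.7))
```

View pics/m8.png

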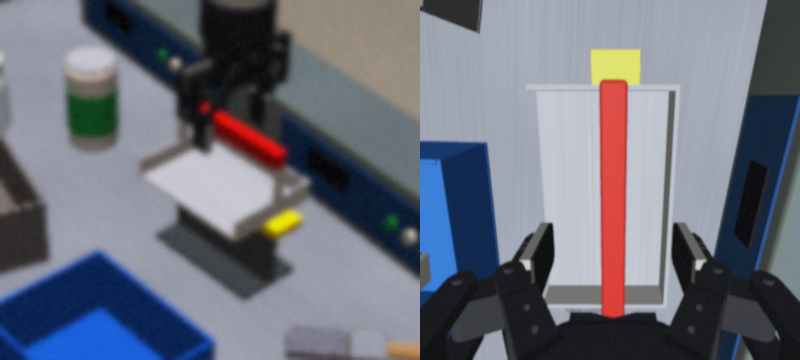

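The pan rests level, with the yellow ledge end centred on the handle (616 against 613) and ledge showing at both ends. I'll retract straight up, slowly at first.

Call:
{"fn": "jog_arm", "kwargs": {
  "plan": [
    [[0,0,0],[0,0,-0.005],0.075],
    [[0,0,0],[0,0,-0.015],0.075],
    [[0,0,0],[0,0,-0.03],0.075],
    [[0,0,0],[0,0,-0.05],0.075],
    [[0,0,0],[0,0,-0.08],0.075],
    [[0,0,0],[0,0,-0.11],0.075],
    [[0,0,0],[0,0,-0.14],0.075],
    [[0,0,0],[0,0,-0.15],0.075]
  ]
}}

```text
clock: 17.02
position: [0.6827, 0.0812, 0.2816]
ee_rot: [0.665, 0.747, 0.003, 0.003]
ft_force: [1.0, 0.3, 0.6]
grip_width: 0.877
grasp_force: 0.0
```

Call:
{"fn": "jog_arm", "kwargs": {
  "plan": [
    [[0,0,0],[0,0,0],0.075],
    [[0,0,0],[0,0,0],0.075],
    [[0,0,0],[0,0,0],0.075],
    [[0,0,0],[0,0,0],0.075],
    [[0,0,0],[0,0,0],0.075],
    [[0,0,0],[0,0,0],0.075]
  ]
}}

```text
clock: 17.52
position: [0.6812, 0.0816, 0.2745]
ee_rot: [0.665, 0.747, -0.0, -0.0]
ft_force: [0.0, -0.4, 0.0]
grip_width: 0.882
grasp_force: 0.0
```

```bash
python3 -c "
from h import *
pose(); snap('wrist','w9.png'); snap('side','s9.png'); snap('top','t9.png')
print(seg('w9.png',(0,120,60),(8,255,255),.182), seg('t9.png',(105,120,50),(125,255,255),.085,(215,195,282,255)))
d=cv2.absdiff(cv2.imread('pics/s8.png'),cv2.imread('pics/s9.png')).sum(2)[148:175,246:305]; print(d.max(), d.mean())
for p in ([.45,-.012,.0],): pass
"
```

```text
t 17.52 p [0.6812 0.0816 0.2745] yaw 6.6 z [-0. -0. -1.] F [ 0.  -0.4  0. ] g 0.882 0.0
(2195, [[681.9, 87.3], [682.0, 82.2]], (13, 147), np.float32(7.0)) (1638, [[456.8, -19.0], [450.7, -15.4]], (146, 169), np.float32(5.1))
24 5.994350282485875
```

```bash
python3 -c "
from workcell import *
print(hand_in())"
```

```text
the job is handed in; nothing more can be done
None
```

The job is handed in: all three tablets are in the blue tub, and the empty pan is balanced level and centred lengthwise on the yellow ledge with the gripper clear, at about 17.5 s of the 69 s allowed; the first grasp closed on top of the handle at about 5 N and was redone 27 mm lower without shifting the pan.

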